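# Snap a dipping fork into the tool rack and latch the keeper bar

## Robot

A 6-joint arm with a two-finger parallel gripper is mounted at the origin on a cart in front of the work surface, level with it; the furniture and walls round the work are solid. World frame = base frame: x ahead of the robot, y to its left, z up, the work surface at z = 0. Lengths are in m, angles in rad, forces in N, time in s.
With the tool pointing down it reaches from about 0.3 to 0.875 m from the base axis. Payload 6.4 kg.
Tool frame: the origin (TCP) lies on the centre line of the jaws, within the pads' length; the fingertips stand 17 mm ahead of it and the grasp point (between the pads) lies 2 mm behind it (manip.finger_overhang is the distance from the TCP to the fingertips, in m); z points along the fingers, y is the line along which they close (so a half turn about z gives the same grasp; the last joint's range is limited). The gripper opens to 88 mm and grips with 3 to 60 N. Pads are 18 mm wide; open, the fingers measure 123 mm over their backs; the gripper's body (75 mm by 187 mm) begins 45 mm behind the grasp point.
Start: joints at [-1.514, 0.181, 1.607, -0, 1.354, -0.206], TCP at [0.149, -0.555, 0.256] pointing down, gripper open.
Joint ranges: [-2.99, 2.99], [-0.89, 2.07], [0.3, 2.58], [-1.14, 4.28], [0, 2.63], [-3.12, 3.12]. Speed limits (rad/s): [2.57, 2.57, 3.01, 3.14, 3.14, 3.14].

## Interface

Orientations are given as a unit quaternion [x, y, z, w].
In Python, from station import manip, vision gives the robot as it stands.
- The arm moves only by the tool jog_arm, never from a script. Its argument "steps" is a list of rows, each an object of numbers: "ax", "ay", "az": the turn, a rotation vector about the tool's x, y, z in units of 8 degrees (1.0 is 8 degrees); "dx", "dy", "dz": the shift along the tool's x, y, z in units of 25 mm (1.0 is 25 mm); "gripper": the finger opening in mm, from 0 to 88.1. In form: [{"ax": .., "ay": .., "az": .., "dx": .., "dy": .., "dz": .., "gripper": ..}, ...]. A call has 1 to 20 rows; each row is the pose to reach, as a shift and turn from the pose commanded when the call began, along the tool's axes at that moment; what a row does not reach only later rows make up. A row lasts 1/10 s, in which the tool goes at most 50 mm and 8.59 degrees, less where a joint would pass 70% of its speed; a pose out of reach is approached as far as the arm can. A call with a gripper value outside its range is refused whole. The fingers move at their own pace and stop on an object; the grip force is fixed at half the most. Time passes only in rows, so rows that repeat a pose let the fingers close. It gives the time, the measured TCP pose, the force, the opening and the grip force at its end, in the units of the state.
- manip.sense(): the state, without advancing time (a new reading comes with each control period).
- vision.camera(name): name is "side" or "top" or "wrist"; returns a dict with "pixels" (384x512x3 uint8, red, green, blue), "range_z" (384x512 float32, m along the optical axis (not along the pixel's ray), 0 where there is no reading), "mtx" (3x3 intrinsics, pixels), "eye" and "rotation" of the camera in the world; the wrist camera has in their place "tool_from_camera" (4x4, takes a point from camera to tool coordinates, whose origin is the TCP and whose axes are the flange's). Camera axes: x right, y down, z forward; pixel columns grow to the right and rows downward; lengths in m; the calibration is good to about 2 mm. The wrist camera is an equidistant fisheye: a pixel r from the principal point sees the ray r / f radians off the axis. A picture is of the moment at which its call begins: read the wrist's pose just before it.
- manip.job_done(): hands the job in; it is judged then, once.
The state is a dict: "time": time; "joint_positions": joint angles; "joint_velocities": joint speeds; "effort": joint torques, N m; "ee_pos": TCP position; "ee_rot": TCP orientation; "ft_force": force on the tool from outside, world axes, zero at the start; "torque": the same for the moment, N m; "gripper_width": opening from 0.0 (shut) to 1.0 (fully open); "finger_force": force on a finger pad.
Only numpy, scipy, OpenCV 4.12 (cv2) and the standard library are available. Lean on these libraries where they do the work, as an engineer would, in place of code of your own. Each camera call takes 0.05 s, during which the arm holds its last target. There are 200 camera calls.

## Task

The chocolate-dipping tools are going back on their rack so that it can be hung up. Put the dipping fork that lies loose next to the rack into the empty pair of spring clips, its head pointing the same way as that of the dipping ring beside it and its handle reaching about equally far past both clips, and push the handle down until both clips have snapped over it and it lies flat on their floors. Swing the keeper bar down across the handle ends and press it until its catch snaps over it, and leave the other things on the counter where they are.

Things in the scene. Friction and masses are not known exactly. Their poses are not given: they have to be found in the camera images.
- tool_rack: wooden rack, 124 x 124 mm, fixed to the counter. Origin: underside, midway between the two tool places. Its y runs along the tools from heads to handle ends (handle ends and keeper at +y), x across them (empty place at -32 mm, nearer the robot; dipping ring fixed at +32 mm). Base top z 11 mm; cross rails at y -33 and +33 mm, 16 mm wide, carry the clips; between them 50 mm is free for fingers
- empty_seat (a point): centre of the empty place, midway between its two sprung steel clips (at y -33 and +33 mm, each 12 mm long), at the height of their floors, 30 mm over the counter; axes as the rack's. Clips open upwards: mouth 22 mm wide 27 mm over the floor, neck 10 mm wide 15 mm over it, below it room for a bar 14 wide, 12 high. Pushing a handle in takes 10 to 18 N in all; the force drops as it snaps in
- dipping_fork: the loose dipping fork with a straight wooden handle, 14 x 12 x 95 mm, and a three-pronged wire head, lying flat on the counter; 190 mm long, 30 to 50 g. Origin: underside, middle of its length, where handle and wire meet. Its +y points along the handle to the handle's end, -y to the prongs, z up
- fork_handle (a point): centre of the fork's wooden handle, 47.5 mm along +y from the fork's origin and 6 mm above its underside; axes as the fork's. In place it lies 6 mm above empty_seat with the fork's y along the rack's y
- keeper (a joint): hinge of the keeper bar, rad: 0 shut (level across the handle ends), grows as its tip is raised, stop at 1.35. It starts raised (1.05 to 1.3) and stays where it is left (0.4 N at the tip moves it). At about 0.3 it meets the sprung catch; pressing the tip with 6 to 12 N snaps it through to 0
- keeper_pivot (a point): pivot of the keeper bar, at rack x +52, y +62, z 36 mm: at the handle-end side, at the corner away from the robot; the axis runs along the rack's y. Axes as the rack's
- keeper_tip (a point): top of the pressing tab at the keeper's free end (20 mm along the bar, 18 mm across), 104 mm from the pivot and 5 mm to the bar's upper face. The steel bar is 8 mm thick along the rack's y and 10 mm high. Shut, the tab lies at rack x -52, y +62, top at z 41 mm; the catch grips the bar 56 mm from the pivot and rises to z 56 mm
- stamp: rubber stamp, wooden foot 26 x 40 mm with a turned handle, 59 mm high, at the right beyond the drawer chest; bystander. Origin: middle of the underside
- steel_tongs: sprung steel tongs, 41 x 188 x 17 mm, lying between the glass guard and the work; bystander. Origin: middle of the underside
- card_holder: white price card in a small wooden block, 18 x 68 x 50 mm, standing behind the fork; bystander. Origin: middle of the underside
- praline_tin: closed dark blue tin, 74 x 103 x 39 mm, to the left of the fork; bystander. Origin: middle of the underside
- choc_bar_1: dark green wrapped bar, 36 x 95 x 9 mm, behind the fork; bystander. Origin: middle of the underside
- ganache_a: dark square chocolate, 20 x 21 x 13 mm, between the glass guard and the work; bystander. Origin: middle of the underside
- praline_b: brown domed chocolate, 26 mm across, 16 mm high, between the glass guard and the work; bystander. Origin: middle of the underside

How it is judged:
By the outcome, as a careful person would: the job done as asked, in the order asked, and still so for the second after the job is handed in, with the robot touching nothing.
It also fails if it takes over 51 s, if anything falls off the work surface, if the arm or the gripper's body presses on something with over 40 N, if the wrist force passes 120 N, or if a joint passes its speed limit or range.

## Working session

There is one attempt and no reset: what is moved stays moved. The work goes in short steps, Python scripts to look and compute and a tool call to move; the robot and the scene stay as the last step left them, time stands still between calls to the robot, and variables do not carry over. Pictures are saved under pics/ and viewed, at most 10 in all, crops included, and the job is handed in when it is done.

Besides the shell and the picture viewer there is one more tool, called in YAML: its name, and indented under it one key for each argument. jog_arm: Moves the arm, as the interface text tells. Its arguments: {"type":"object","properties":{"steps":{"type":"array","items":{"type":"object","properties":{"ax":{"type":"number"},"ay":{"type":"number"},"az":{"type":"number"},"dx":{"type":"number"},"dy":{"type":"number"},"dz":{"type":"number"},"gripper":{"type":"number"}}}}},"required":["steps"]}

```bash
mkdir -p pics; cat > h.py <<'E'
import numpy as np, cv2, pickle
from station import manip, vision
from scipy.spatial.transform import Rotation as R
def snap(n,f):
    c=vision.camera(n); pickle.dump(c,open(f'pics/{f}.pkl','wb')); cv2.imwrite(f'pics/{f}.png',c['pixels'][:,:,::-1]); return c
def world(c):
    v,u=np.mgrid[0:384,0:512]; K=c['mtx']; z=c['range_z']
    P=np.stack([(u-K[0,2])/K[0,0]*z,(v-K[1,2])/K[1,1]*z,z],-1)
    W=P@np.array(c['rotation']).T+c['eye']; W[z==0]=np.nan; return W
E
python3 - <<'E'
from h import *
a=snap('top','top1');b=snap('side','side1')
for c in(a,b): print(c['mtx'],c['eye'],c['rotation'])
cv2.imwrite('pics/tb.png',cv2.resize(a['pixels'][:,:,::-1],(800,600),interpolation=cv2.INTER_CUBIC))
cv2.imwrite('pics/sb.png',cv2.resize(b['pixels'][:,:,::-1],(800,600),interpolation=cv2.INTER_CUBIC))
print(manip.sense())
E
```

```text
[[413.40281489   0.         259.09719532]
 [  0.         413.40281489 187.39294444]
 [  0.           0.           1.        ]] [0.39365625 0.01129515 1.07126573] [ 0.73358177 -0.67017936  0.07438121 -0.08476344]
[[355.63621934   0.         258.471021  ]
 [  0.         355.63621934 193.46542445]
 [  0.           0.           1.        ]] [ 0.34612744 -0.63123926  0.53941645] [ 0.86622231 -0.16371089  0.10042114 -0.46127351]
{'time': 0.1, 'joint_positions': array([-1.51432214e+00,  1.81418819e-01,  1.60784758e+00, -2.10644075e-06,
        1.35381586e+00, -2.06273230e-01]), 'joint_velocities': array([-0.00030898, -0.00222974, -0.00157398,  0.00039123,  0.00158286,
       -0.00209729]), 'effort': array([ 1.26943924e-03, -4.34816945e+01, -3.42697084e+01,  7.04975892e-02,
        3.40360589e-02, -3.35590892e-05]), 'ee_pos': array([ 0.14935372, -0.55481755,  0.25495638]), 'ee_rot': array([ 9.91382574e-01,  1.30996324e-01,  5.47078198e-05, -7.42792395e-04]), 'ft_force': array([ 0.48568298, -0.73482667,  0.18429393]), 'torque': array([-0.03585234,  0.00541469, -0.08655371]), 'finger_force': 0.0, 'gripper_width': 1.001750457491894}
```

View pics/tb.png

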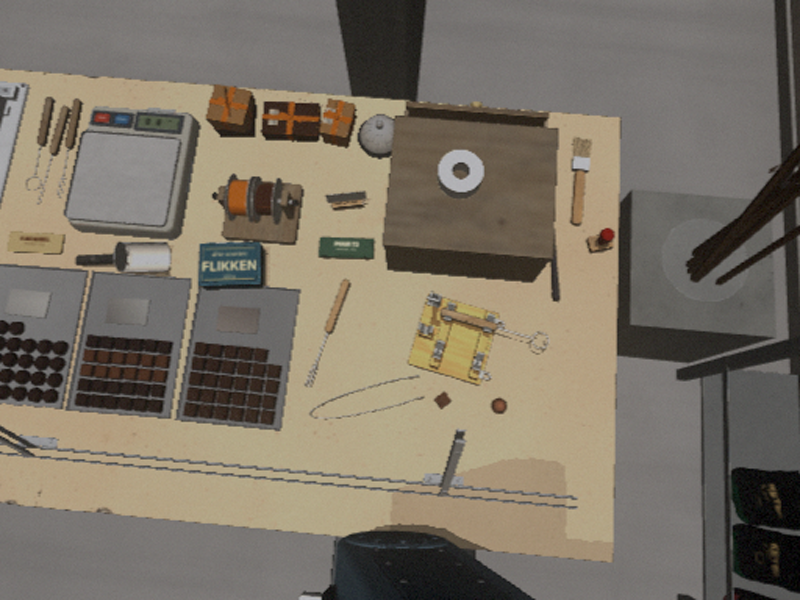

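View pics/sb.png

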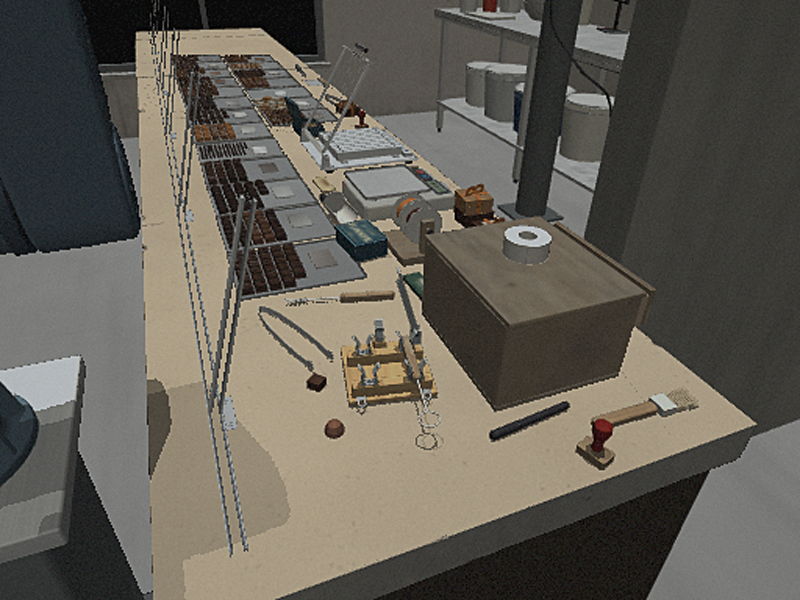

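```bash
sed -i "s/np.array(c\['rotation'\]).T/R.from_quat(c['rotation']).as_matrix().T/" h.py
python3 - <<'E'
from h import *
a=pickle.load(open('pics/top1.pkl','rb'));W=world(a);np.save('pics/W.npy',W)
im=cv2.resize(a['pixels'][170:270,185:360,::-1],None,fx=4.5,fy=4.5,interpolation=cv2.INTER_CUBIC)
cv2.imwrite('pics/crop.png',im)
for u,v in [(300,280),(230,250),(350,300)]: print('floor',W[v,u])
# tall stuff near
m=(W[...,2]>.06)&(W[...,0]<1)&(W[...,0]>.1)&(abs(W[...,1])<.6)
b=pickle.load(open('pics/side1.pkl','rb'));Wb=world(b)
for (u,v) in [(240,200),(228,225),(215,245),(218,260),(240,210),(140,350),(150,225)]:
  u2,v2=int(u/1.5625),int(v/1.5625);print(u,v,Wb[v2,u2])
X=Wb.reshape(-1,3)
m=(X[:,2]>.05)&(X[:,0]>.1)&(X[:,0]<.45)&(abs(X[:,1])<.5)
print(np.nanmin(X[m],0),np.nanmax(X[m],0)); 
for y in np.arange(-.5,.5,.1):
  k=X[m&(abs(X[:,1]-y)<.05)]; print(round(y,2),len(k),k.min(0) if len(k) else '',k.max(0) if len(k) else '')
# fork / handle mask: above counter 5..25mm
for u,v in [(221,181),(216,195),(211,210),(198,246)]: print('fork',W[v-1:v+2,u-1:u+2].reshape(-1,3)[[0,4,8]].round(3).tolist())
E
```

```text
floor [ 0.40852589 -0.08603558  0.00333536]
floor [ 0.46759702  0.0982054  -0.0034483 ]
floor [ 0.37127143 -0.21348992  0.00296128]
240 200 [ 0.39727805 -0.04849513  0.29527955]
228 225 [0.41245367 0.50346839 0.01170315]
215 245 [ 0.37893724  0.45206082 -0.00183662]
218 260 [ 0.37729019  0.38521331 -0.00291268]
240 210 [ 0.39527175 -0.05466937  0.28727901]
140 350 [ 0.07475671  1.21002653 -0.76187931]
150 225 [2.60225796e-01 5.81617673e-01 5.00269980e-04]
[ 0.1615255  -0.08730106  0.05013311] [0.41455669 0.04093226 0.4906866 ]
-0.5 0  
-0.4 0  
-0.3 0  
-0.2 0  
-0.1 10359 [ 0.1758176  -0.08730106  0.05013311] [ 0.41455669 -0.05000052  0.4906866 ]
-0.0 2122 [ 0.1615255  -0.04999759  0.05094312] [0.41404041 0.04093226 0.48655456]
0.1 0  
0.2 0  
0.3 0  
0.4 0  
fork [[0.646, 0.143, 0.012], [0.644, 0.14, 0.012], [0.642, 0.137, 0.012]]
fork [[0.607, 0.151, 0.013], [0.606, 0.149, 0.009], [0.603, 0.146, 0.01]]
fork [[0.567, 0.16, 0.011], [0.564, 0.156, 0.017], [0.563, 0.155, 0.007]]
fork [[0.472, 0.183, 0.006], [0.47, 0.182, -0.002], [0.468, 0.178, 0.0]]
```

View pics/crop.png

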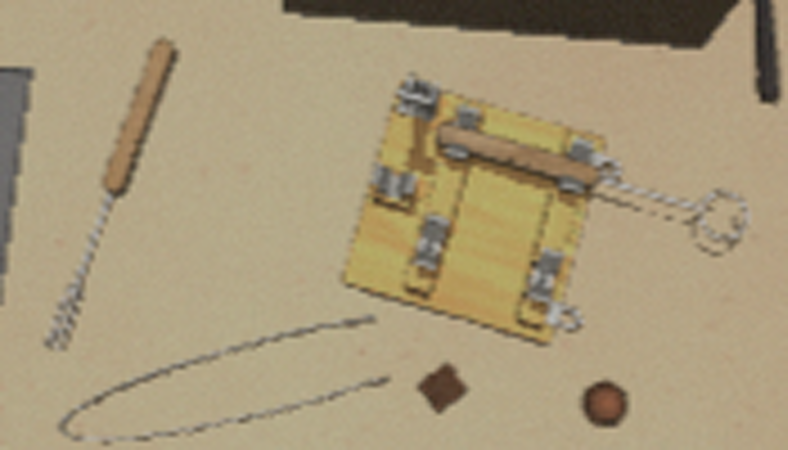

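```bash
cat >> h.py <<'E'
def ray(c,u,v,z):
    K=c['mtx'];d=R.from_quat(c['rotation']).as_matrix()@[(u-K[0,2])/K[0,0],(v-K[1,2])/K[1,1],1]
    return c['eye']+d*(z-c['eye'][2])/d[2]
E
python3 - <<'E'
from h import *
a=pickle.load(open('pics/top1.pkl','rb'));b=pickle.load(open('pics/side1.pkl','rb'))
def q(p,z,c=a): return ray(c,185+(p[0]-1.75)/4.5,170+(p[1]-1.75)/4.5,z)
C=[q(p,.011) for p in [(403,73),(607,135),(549,345),(343,283)]]
print('rack',np.round(C,4).tolist(),np.mean(C,0),[np.linalg.norm(C[i]-C[i-1]) for i in range(4)])
for i in range(4): d=C[i]-C[i-1];print(np.degrees(np.arctan2(d[1],d[0])))
print('clips',q((433,243),.045),q((545,277),.045))
print('ring handle',q((440,135),.040),q((603,178),.040))
F=[q(p,.012) for p in[(163.5,43),(115,190)]];print('fork',F,np.linalg.norm(F[0]-F[1]),q((58,345),.003))
# colour segmentation of the fork handle
hsv=cv2.cvtColor(a['pixels'],cv2.COLOR_RGB2HSV)
sub=a['pixels'].astype(int);W=world(a)
m=(sub[...,0]-sub[...,2]>55)&(sub[...,0]<200)
m[:170]=0;m[216:]=0;m[:,:200]=0;m[:,232:]=0
v,u=np.nonzero(m);print(len(u));r=cv2.minAreaRect(np.c_[u,v].astype(np.float32));print(r,ray(a,*r[0],.012))
bp=cv2.boxPoints(r);print([ray(a,*p,.012).round(4).tolist() for p in bp])
Wb=world(b);X=Wb
m=(X[...,2]>.05)&(X[...,0]>.1)&(X[...,0]<.45)&(abs(X[...,1])<.5)
v,u=np.nonzero(m);print('obst',u.min(),u.max(),v.min(),v.max())
for zz in (.06,.1,.2,.3,.4,.48):
  k=X[m&(abs(X[...,2]-zz)<.01)];print(zz,len(k),np.percentile(k,[2,50,98],axis=0).round(3).tolist())
m=(W[...,2]>.03)&(W[...,0]>.1)&(W[...,0]<.42)&(abs(W[...,1])<.5);v,u=np.nonzero(m);print('top obst',len(u),u.min(),u.max(),v.min(),v.max());print(np.percentile(W[m],[0,10,50,90,100],axis=0).round(3))
# rack surroundings: side depth of keeper tip
m=(X[...,2]>.06)&(X[...,0]>.45)&(X[...,0]<.66)&(abs(X[...,1]+.09)<.12);k=X[m];print(len(k))
for z in np.arange(.06,.2,.01):
  j=k[abs(k[:,2]-z)<.005]; print(z.round(2),len(j),j.mean(0).round(3) if len(j) else '')
cv2.imwrite('pics/crop2.png',cv2.resize(b['pixels'][190:275,205:295,::-1],None,fx=7,fy=7,interpolation=cv2.INTER_CUBIC))
E
```

```text
rack [[0.6437, -0.001, 0.011], [0.6175, -0.122, 0.011], [0.4936, -0.0964, 0.011], [0.5181, 0.0229, 0.011]] [ 0.56822235 -0.0491093   0.011     ] [np.float64(0.12794420734669348), np.float64(0.1237830478830394), np.float64(0.12655943259187388), np.float64(0.12175318119265412)]
-10.781313828720293
-102.23187926834935
168.31206560168846
78.40318347942224
clips [ 0.54068769 -0.02518645  0.045     ] [ 0.52742501 -0.08827278  0.045     ]
ring handle [ 0.60293    -0.02445844  0.04      ] [ 0.58660582 -0.1175365   0.04      ]
fork [array([0.64893426, 0.14053491, 0.012     ]), array([0.55955844, 0.15868333, 0.012     ])] 0.09119979751612634 [0.46903948 0.18187546 0.003     ]
121
((215.1643829345703, 195.0616455078125), (3.6282756328582764, 34.1760139465332), 20.556045532226562) [0.60491828 0.15084554 0.012     ]
[[0.5626, 0.1661, 0.012], [0.6506, 0.1447, 0.012], [0.6479, 0.1353, 0.012], [0.5601, 0.1569, 0.012]]
obst 0 164 0 249
0.06 58 [[0.329, -0.057, 0.05], [0.336, -0.054, 0.061], [0.35, -0.044, 0.07]]
0.1 60 [[0.34, -0.057, 0.091], [0.347, -0.054, 0.099], [0.36, -0.044, 0.109]]
0.2 75 [[0.369, -0.057, 0.19], [0.376, -0.054, 0.2], [0.389, -0.046, 0.21]]
0.3 1052 [[0.18, -0.056, 0.29], [0.237, -0.052, 0.3], [0.4, -0.026, 0.31]]
0.4 1057 [[0.214, -0.073, 0.39], [0.253, -0.069, 0.4], [0.291, -0.022, 0.41]]
0.48 965 [[0.241, -0.085, 0.47], [0.268, -0.081, 0.48], [0.292, -0.042, 0.49]]
top obst 4484 206 342 274 383
[[ 0.231 -0.089  0.033]
 [ 0.28  -0.056  0.32 ]
 [ 0.29  -0.004  0.465]
 [ 0.293  0.055  0.568]
 [ 0.414  0.083  0.595]]
136
0.06 9 [ 0.62  -0.014  0.062]
0.07 15 [ 0.618 -0.013  0.07 ]
0.08 16 [ 0.615 -0.013  0.08 ]
0.09 16 [ 0.613 -0.013  0.09 ]
0.1 16 [ 0.61  -0.011  0.099]
0.11 19 [ 0.607 -0.011  0.11 ]
0.12 14 [ 0.604 -0.011  0.12 ]
0.13 15 [ 0.601 -0.01   0.128]
0.14 13 [ 0.601 -0.011  0.142]
0.15 3 [ 0.6   -0.008  0.146]
0.16 0 
0.17 0 
0.18 0 
0.19 0 
0.2 0
```

View pics/crop2.png

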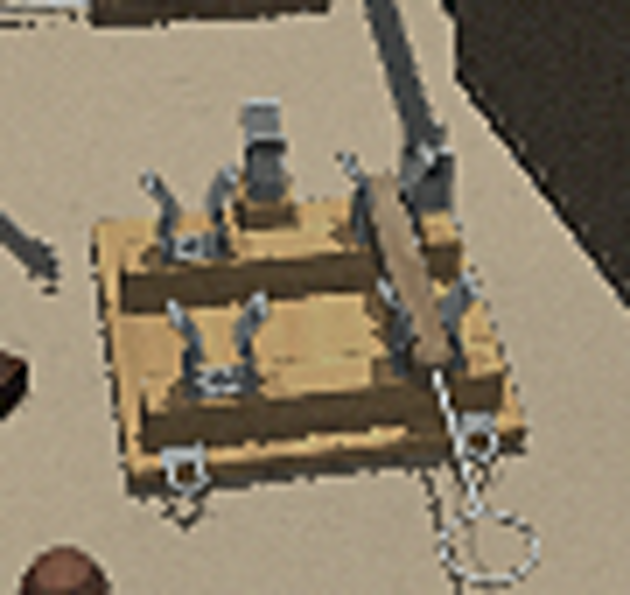

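jog_arm:
  steps:
    - {"dz":-2}
    - {"dz":-4}
    - {"dz":-6}
    - {"dz":-7.6}
    - {"dz":-7.6,"dx":2,"dy":-1.8,"az":0.5}
    - {"dz":-7.6,"dx":3,"dy":-2.7,"az":1,"gripper":60}
    - {"dz":-7.6,"dx":4.5,"dy":-4.1,"az":1.5}
    - {"dz":-7.6,"dx":6,"dy":-5.4,"az":2}
    - {"dz":-7.6,"dx":7.5,"dy":-6.8,"az":2.5}
    - {"dz":-7.6,"dx":9,"dy":-8.1,"az":3}
    - {"dz":-7.6,"dx":10.5,"dy":-9.5,"az":3.5}
    - {"dz":-7.6,"dx":12,"dy":-10.8,"az":3.5}
    - {"dz":-7.6,"dx":13.5,"dy":-12.2,"az":3.5}
    - {"dz":-7.6,"dx":15,"dy":-13.6,"az":3.5}
    - {"dz":-7.6,"dx":16.5,"dy":-14.9,"az":3.5}
    - {"dz":-7.6,"dx":18,"dy":-16.3,"az":3.5}
    - {"dz":-7.6,"dx":19.5,"dy":-17.6,"az":3.5}
    - {"dz":-7.6,"dx":21,"dy":-19,"az":3.5}
    - {"dz":-7.6,"dx":22.5,"dy":-20.3,"az":3.5}
    - {"dz":-7.6,"dx":24.9,"dy":-22.5,"az":3.5,"gripper":60}

```text
invalid input at $.steps[0]: expected keys ax, ay, az, dx, dy, dz, gripper
```

jog_arm:
  steps:
    - {"ax":0,"ay":0,"az":0,"dx":0,"dy":0,"dz":-2,"gripper":88}
    - {"ax":0,"ay":0,"az":0,"dx":0,"dy":0,"dz":-4,"gripper":88}
    - {"ax":0,"ay":0,"az":0,"dx":0,"dy":0,"dz":-6,"gripper":88}
    - {"ax":0,"ay":0,"az":0,"dx":0,"dy":0,"dz":-7.6,"gripper":88}
    - {"ax":0,"ay":0,"az":0.5,"dx":1.4,"dy":-1.3,"dz":-7.6,"gripper":60}
    - {"ax":0,"ay":0,"az":1,"dx":2.8,"dy":-2.6,"dz":-7.6,"gripper":60}
    - {"ax":0,"ay":0,"az":1.5,"dx":4.2,"dy":-3.8,"dz":-7.6,"gripper":60}
    - {"ax":0,"ay":0,"az":2,"dx":5.6,"dy":-5.1,"dz":-7.6,"gripper":60}
    - {"ax":0,"ay":0,"az":2.5,"dx":7,"dy":-6.3,"dz":-7.6,"gripper":60}
    - {"ax":0,"ay":0,"az":3,"dx":8.4,"dy":-7.6,"dz":-7.6,"gripper":60}
    - {"ax":0,"ay":0,"az":3.5,"dx":9.8,"dy":-8.9,"dz":-7.6,"gripper":60}
    - {"ax":0,"ay":0,"az":3.5,"dx":11.2,"dy":-10.1,"dz":-7.6,"gripper":60}
    - {"ax":0,"ay":0,"az":3.5,"dx":12.6,"dy":-11.4,"dz":-7.6,"gripper":60}
    - {"ax":0,"ay":0,"az":3.5,"dx":14,"dy":-12.7,"dz":-7.6,"gripper":60}
    - {"ax":0,"ay":0,"az":3.5,"dx":15.4,"dy":-13.9,"dz":-7.6,"gripper":60}
    - {"ax":0,"ay":0,"az":3.5,"dx":16.8,"dy":-15.2,"dz":-7.6,"gripper":60}
    - {"ax":0,"ay":0,"az":3.5,"dx":18.2,"dy":-16.5,"dz":-7.6,"gripper":60}
    - {"ax":0,"ay":0,"az":3.5,"dx":20,"dy":-18,"dz":-7.6,"gripper":60}
    - {"ax":0,"ay":0,"az":3.5,"dx":22,"dy":-20,"dz":-7.6,"gripper":60}
    - {"ax":0,"ay":0,"az":3.5,"dx":24.9,"dy":-22.5,"dz":-7.6,"gripper":60}

```text
time: 2.1
ee_pos: [0.5638, 0.0892, 0.4454]
ee_rot: [0.994, -0.113, -0.0, 0.0]
ft_force: [0.2, -0.3, 0.8]
gripper_width: 0.679
finger_force: 0.0
```

jog_arm:
  steps:
    - {"ax":0,"ay":0,"az":0,"dx":0,"dy":0,"dz":0,"gripper":60}
    - {"ax":0,"ay":0,"az":0,"dx":0,"dy":0,"dz":0,"gripper":60}

```text
time: 2.3
ee_pos: [0.5632, 0.0881, 0.4445]
ee_rot: [0.994, -0.111, -0.001, 0.0]
ft_force: [-0.2, -0.3, -0.0]
gripper_width: 0.681
finger_force: 0.0
```

```bash
python3 - <<'E'
from h import *
s=manip.sense();print(s['joint_positions'].round(3),s['ee_pos'],s['ee_rot'].round(4),s['ft_force'])
c=snap('wrist','w1');c['s']=s;pickle.dump(c,open('pics/w1.pkl','wb'));print(c['mtx'],c['tool_from_camera'])
cv2.imwrite('pics/w1b.png',cv2.resize(c['pixels'][:,:,::-1],(800,600),interpolation=cv2.INTER_CUBIC))
E
```

```text
[-0.053  0.085  1.343 -0.     1.717  1.741] [0.5631993  0.08805031 0.44446077] [ 9.938e-01 -1.115e-01 -1.200e-03  3.000e-04] [-0.23430399 -0.31957981 -0.02249606]
[[297.31863964   0.         256.6934938 ]
 [  0.         297.31863964 188.23601331]
 [  0.           0.           1.        ]] [[-1.77338351e-04 -9.54573970e-01 -2.97973999e-01  7.79214362e-02]
 [ 9.99999952e-01 -9.38761041e-05 -2.94410444e-04  7.89639244e-04]
 [ 2.53063908e-04 -2.97974037e-01  9.54573941e-01 -1.30142397e-01]
 [ 0.00000000e+00  0.00000000e+00  0.00000000e+00  1.00000000e+00]]
```

View pics/w1b.png

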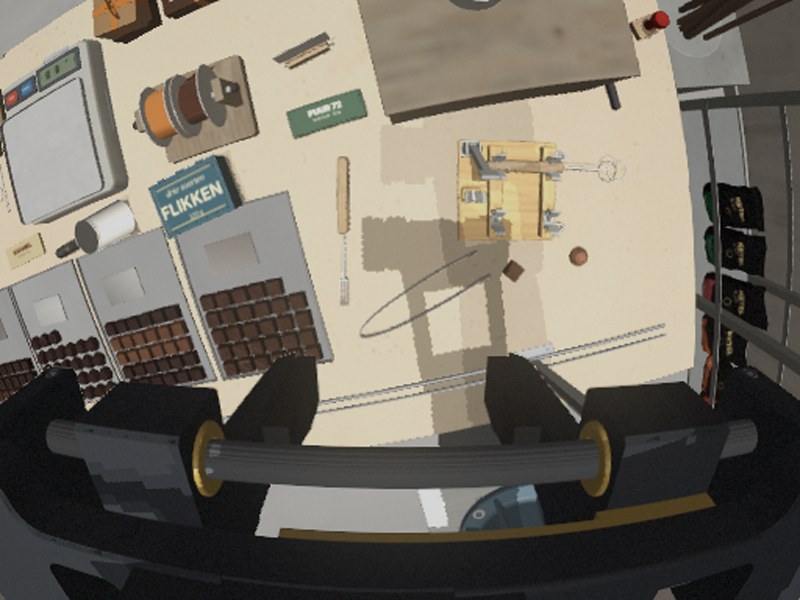

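```bash
cat >> h.py <<'E'
def wray(c,u,v,z):
    s=c['s'];K=c['mtx'];d=np.array([u-K[0,2],v-K[1,2]]);r=np.hypot(*d);t=r/K[0,0]
    d=np.r_[d/r*np.sin(t),np.cos(t)];T=c['tool_from_camera'];Rw=R.from_quat(s['ee_rot']).as_matrix()
    e=Rw@T[:3,3]+s['ee_pos'];d=Rw@T[:3,:3]@d
    return e+d*(z-e[2])/d[2]
def wsnap(f):
    s=manip.sense();c=snap('wrist',f);c['s']=s;pickle.dump(c,open(f'pics/{f}.pkl','wb'));return c
E
python3 - <<'E'
from h import *
c=pickle.load(open('pics/w1.pkl','rb'))
q=lambda p,z:wray(c,p[0]/1.5625-.18,p[1]/1.5625-.18,z)
F=[q((343,157),.008),q((343.5,233),.008),q((345,303),.003)]
print(np.round(F,4),np.linalg.norm(F[0]-F[1]),np.linalg.norm(F[0]-F[2]))
C=[q(p,.011) for p in [(460,141),(555,142),(557,238),(458,238)]];print(np.round(C,4),np.mean(C,0))
print([np.linalg.norm(C[i]-C[i-1]).round(4) for i in range(4)])
print('ring',q((500,163),.04),q((563,169),.04))
cv2.imwrite('pics/w1c.png',cv2.resize(c['pixels'][80:170,200:410,::-1],None,fx=3.8,fy=3.8,interpolation=cv2.INTER_CUBIC))
E
```

```text
[[0.6507 0.1394 0.008 ]
 [0.5592 0.1616 0.008 ]
 [0.4687 0.1839 0.003 ]] 0.09412292641747419 0.18736316887607837
[[ 0.6385 -0.0021  0.011 ]
 [ 0.6166 -0.1196  0.011 ]
 [ 0.4959 -0.1015  0.011 ]
 [ 0.5221  0.0246  0.011 ]] [ 0.56829003 -0.0496645   0.011     ]
[np.float64(0.1195), np.float64(0.1196), np.float64(0.1221), np.float64(0.1288)]
ring [ 0.60478651 -0.03891339  0.04      ] [ 0.58449683 -0.11389807  0.04      ]
```

View pics/w1c.png

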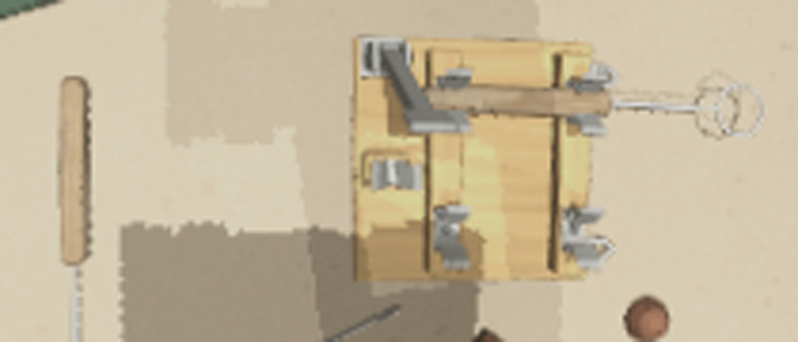

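jog_arm:
  steps:
    - {"ax":0,"ay":0,"az":0.08,"dx":0.5,"dy":-1.4,"dz":1,"gripper":45}
    - {"ax":0,"ay":0,"az":0.08,"dx":1.08,"dy":-2.8,"dz":2,"gripper":45}
    - {"ax":0,"ay":0,"az":0.08,"dx":1.08,"dy":-2.8,"dz":4,"gripper":45}
    - {"ax":0,"ay":0,"az":0.08,"dx":1.08,"dy":-2.8,"dz":6,"gripper":45}
    - {"ax":0,"ay":0,"az":0.08,"dx":1.08,"dy":-2.8,"dz":8,"gripper":45}
    - {"ax":0,"ay":0,"az":0.08,"dx":1.08,"dy":-2.8,"dz":10,"gripper":45}
    - {"ax":0,"ay":0,"az":0.08,"dx":1.08,"dy":-2.8,"dz":11.5,"gripper":45}
    - {"ax":0,"ay":0,"az":0.08,"dx":1.08,"dy":-2.8,"dz":13,"gripper":45}
    - {"ax":0,"ay":0,"az":0.08,"dx":1.08,"dy":-2.8,"dz":14.2,"gripper":45}
    - {"ax":0,"ay":0,"az":0.08,"dx":1.08,"dy":-2.8,"dz":15,"gripper":45}
    - {"ax":0,"ay":0,"az":0.08,"dx":1.08,"dy":-2.8,"dz":15.4,"gripper":45}
    - {"ax":0,"ay":0,"az":0.08,"dx":1.08,"dy":-2.8,"dz":15.4,"gripper":45}
    - {"ax":0,"ay":0,"az":0.08,"dx":1.08,"dy":-2.8,"dz":15.4,"gripper":45}

```text
time: 3.65
ee_pos: [0.6061, 0.1485, 0.0621]
ee_rot: [0.993, -0.119, 0.001, -0.0]
ft_force: [1.1, 0.7, 1.1]
gripper_width: 0.509
finger_force: 0.0
```

```bash
python3 - <<'E'
from h import *
c=wsnap('w2');s=c['s'];print(s['joint_positions'].round(3),s['ee_pos'],s['ee_rot'].round(4),s['ft_force'])
cv2.imwrite('pics/w2b.png',cv2.resize(c['pixels'][:,:,::-1],(800,600),interpolation=cv2.INTER_CUBIC))
E
```

```text
[ 0.05   0.514  1.598 -0.     1.028  1.859] [0.60610494 0.148486   0.06211688] [ 9.929e-01 -1.187e-01  9.000e-04 -1.000e-04] [1.13712974 0.66773492 1.14038709]
```

View pics/w2b.png

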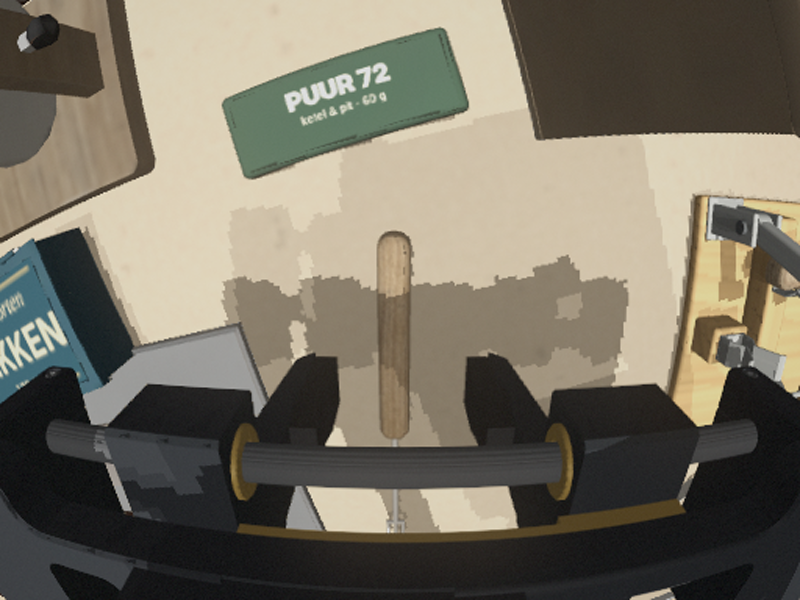

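```bash
python3 - <<'E'
from h import *
c=pickle.load(open('pics/w2.pkl','rb'));s=c['s']
q=lambda p,z:wray(c,p[0]/1.5625-.18,p[1]/1.5625-.18,z)
Rw=R.from_quat(s['ee_rot']).as_matrix()
for p,z in [((394,232),.008),((394.5,340),.012),((394.5,438),.008)]:
  w=q(p,z);print(w.round(4),(Rw.T@(w-s['ee_pos'])).round(4))
E
```

```text
[0.652  0.1397 0.008 ] [ 0.0466 -0.0022  0.0542]
[0.6082 0.1502 0.012 ] [ 0.0016 -0.0022  0.0501]
[0.557  0.1631 0.008 ] [-0.0512 -0.0026  0.054 ]
```

jog_arm:
  steps:
    - {"ax":0,"ay":0,"az":0,"dx":-0.08,"dy":-0.09,"dz":0.5,"gripper":45}
    - {"ax":0,"ay":0,"az":0,"dx":-0.08,"dy":-0.09,"dz":1,"gripper":45}
    - {"ax":0,"ay":0,"az":0,"dx":-0.08,"dy":-0.09,"dz":1.4,"gripper":45}
    - {"ax":0,"ay":0,"az":0,"dx":-0.08,"dy":-0.09,"dz":1.55,"gripper":45}
    - {"ax":0,"ay":0,"az":0,"dx":-0.08,"dy":-0.09,"dz":1.55,"gripper":45}
    - {"ax":0,"ay":0,"az":0,"dx":-0.08,"dy":-0.09,"dz":1.55,"gripper":45}

```text
time: 4.3
ee_pos: [0.6039, 0.1519, 0.0219]
ee_rot: [0.993, -0.118, -0.0, 0.0]
ft_force: [1.1, -0.0, -0.7]
gripper_width: 0.507
finger_force: 0.0
```

jog_arm:
  steps:
    - {"ax":0,"ay":0,"az":0,"dx":0,"dy":0,"dz":0.08,"gripper":45}
    - {"ax":0,"ay":0,"az":0,"dx":0,"dy":0,"dz":0.08,"gripper":5}
    - {"ax":0,"ay":0,"az":0,"dx":0,"dy":0,"dz":0.08,"gripper":5}
    - {"ax":0,"ay":0,"az":0,"dx":0,"dy":0,"dz":0.08,"gripper":5}
    - {"ax":0,"ay":0,"az":0,"dx":0,"dy":0,"dz":0.08,"gripper":5}
    - {"ax":0,"ay":0,"az":0,"dx":0,"dy":0,"dz":0.08,"gripper":5}
    - {"ax":0,"ay":0,"az":0,"dx":0,"dy":0,"dz":0.08,"gripper":5}

```text
time: 5.0
ee_pos: [0.6039, 0.1519, 0.0201]
ee_rot: [0.993, -0.118, 0.0, -0.0]
ft_force: [-0.8, 0.6, 0.9]
gripper_width: 0.15
finger_force: 30.0
```

jog_arm:
  steps:
    - {"ax":0,"ay":0,"az":0,"dx":0,"dy":0,"dz":-1,"gripper":5}
    - {"ax":0,"ay":0,"az":0,"dx":0,"dy":0,"dz":-2.5,"gripper":5}
    - {"ax":0,"ay":0,"az":0,"dx":0,"dy":0,"dz":-4.5,"gripper":5}
    - {"ax":0,"ay":0,"az":-1,"dx":0,"dy":0,"dz":-6.5,"gripper":5}
    - {"ax":0,"ay":0,"az":-2,"dx":0,"dy":0,"dz":-8,"gripper":5}
    - {"ax":0,"ay":0,"az":-3,"dx":0,"dy":0.5,"dz":-8,"gripper":5}
    - {"ax":0,"ay":0,"az":-4,"dx":-0.1,"dy":1.5,"dz":-8,"gripper":5}
    - {"ax":0,"ay":0,"az":-5,"dx":-0.2,"dy":2.5,"dz":-8,"gripper":5}
    - {"ax":0,"ay":0,"az":-6,"dx":-0.3,"dy":3.5,"dz":-8,"gripper":5}
    - {"ax":0,"ay":0,"az":-7,"dx":-0.4,"dy":4.5,"dz":-8,"gripper":5}
    - {"ax":0,"ay":0,"az":-8,"dx":-0.5,"dy":5.5,"dz":-8,"gripper":5}
    - {"ax":0,"ay":0,"az":-9,"dx":-0.6,"dy":6.5,"dz":-8,"gripper":5}
    - {"ax":0,"ay":0,"az":-10,"dx":-0.7,"dy":7.5,"dz":-8,"gripper":5}
    - {"ax":0,"ay":0,"az":-11,"dx":-0.76,"dy":8.4,"dz":-8,"gripper":5}
    - {"ax":0,"ay":0,"az":-11.5,"dx":-0.76,"dy":8.78,"dz":-8,"gripper":5}
    - {"ax":0,"ay":0,"az":-11.5,"dx":-0.76,"dy":8.78,"dz":-8,"gripper":5}
    - {"ax":0,"ay":0,"az":-11.5,"dx":-0.76,"dy":8.78,"dz":-8,"gripper":5}
    - {"ax":0,"ay":0,"az":-11.5,"dx":-0.76,"dy":8.78,"dz":-8,"gripper":5}

```text
time: 6.8
ee_pos: [0.5339, -0.0564, 0.2199]
ee_rot: [0.775, 0.632, 0.0, -0.0]
ft_force: [-0.1, -0.2, 0.7]
gripper_width: 0.148
finger_force: 30.0
```

```bash
python3 - <<'E'
from h import *
c=wsnap('w3');s=c['s'];print(s['joint_positions'].round(3),s['ee_pos'],s['ee_rot'].round(4),s['ft_force'],s['finger_force'])
b=snap('side','s3');t=snap('top','t3')
im=[cv2.resize(x['pixels'][:,:,::-1],(400,300),interpolation=cv2.INTER_AREA) for x in(b,t)]
cv2.imwrite('pics/w3b.png',cv2.resize(c['pixels'][:,:,::-1],(800,600),interpolation=cv2.INTER_CUBIC))
cv2.imwrite('pics/s3b.png',cv2.resize(b['pixels'][60:300,80:400,::-1],(800,600),interpolation=cv2.INTER_CUBIC))
E
```

```text
[-0.327  0.131  1.739  0.     1.272 -0.124] [ 0.53388149 -0.05639768  0.21992529] [ 7.751e-01  6.318e-01  1.000e-04 -1.000e-04] [-0.07629604 -0.22105711  0.6664965 ] 29.999919533729553
```

View pics/w3b.png

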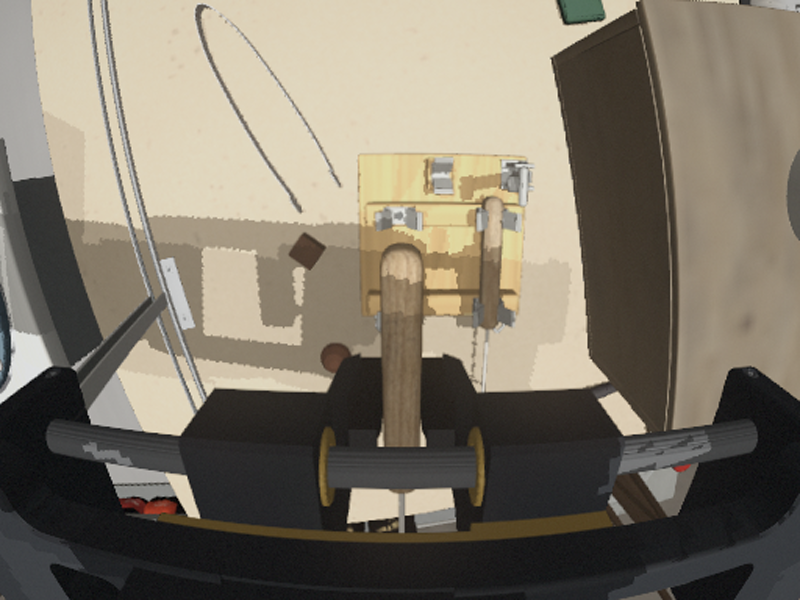

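View pics/s3b.png

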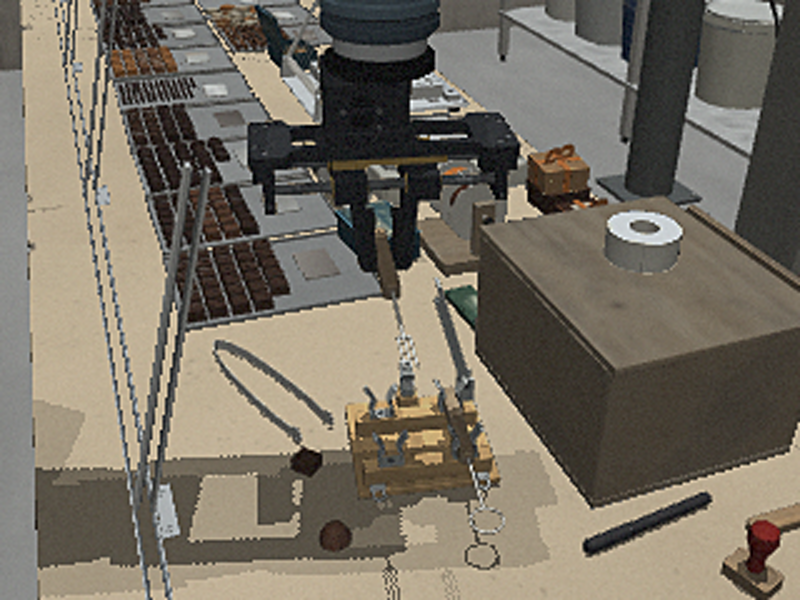

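```bash
python3 - <<'E'
from h import *
c=pickle.load(open('pics/w3.pkl','rb'));s=c['s'];Rw=R.from_quat(s['ee_rot']).as_matrix()
q=lambda p,z:wray(c,p[0]/1.5625-.18,p[1]/1.5625-.18,z)
def show(n,p,z): w=q(p,z);print(n,w.round(4),(Rw.T@(w-s['ee_pos'])).round(4))
show('clipfloor',(401,217),.031);show('L',(378,214),.057);show('R',(421,214),.057);show('nearL',(378,320),.045)
show('ringend',(494,199),.036);show('ring mid far',(493,230),.042);show('ringnear',(489,327),.042)
show('c0',(359,154),.011);show('c3',(359.5,316),.011);show('c2',(520,317),.011)
zz=s['ee_pos'][2]-.0135
show('heldend',(402,244),zz);show('held mid',(402,330),zz+.006);show('held near',(402,491),zz)
# depth-based rail edges/clip check in wrist depth
t=pickle.load(open('pics/t3.pkl','rb'));print()
E
```

```text
clipfloor [ 0.541  -0.0243  0.031 ] [0.0328 0.0005 0.1889]
L [ 0.5278 -0.016   0.057 ] [ 0.0383 -0.0141  0.1629]
R [ 0.5545 -0.0215  0.057 ] [0.0383 0.0132 0.1629]
nearL [ 0.511 -0.09   0.045] [-0.0376 -0.0157  0.1749]
ringend [ 0.606  -0.0235  0.036 ] [0.0467 0.064  0.1839]
ring mid far [ 0.6008 -0.0435  0.042 ] [0.026  0.0629 0.1779]
ringnear [ 0.5875 -0.1127  0.042 ] [-0.0443  0.0638  0.1779]
c0 [0.5201 0.0247 0.011 ] [ 0.0766 -0.0298  0.2089]
c3 [ 0.4932 -0.096   0.011 ] [-0.047  -0.0319  0.2089]
c2 [ 0.6172 -0.1228  0.011 ] [-0.0483  0.095   0.2089]
heldend [ 0.5444 -0.0093  0.2064] [0.0482 0.0009 0.0135]
held mid [ 0.5391 -0.0354  0.2124] [0.0216 0.0009 0.0075]
held near [ 0.5245 -0.1065  0.2064] [-0.051   0.0009  0.0135]
```

jog_arm:
  steps:
    - {"ax":0,"ay":0,"az":0,"dx":0.03,"dy":-0.02,"dz":1,"gripper":5}
    - {"ax":0,"ay":0,"az":0,"dx":0.03,"dy":-0.02,"dz":2.4,"gripper":5}
    - {"ax":0,"ay":0,"az":0,"dx":0.03,"dy":-0.02,"dz":3.8,"gripper":5}
    - {"ax":0,"ay":0,"az":0,"dx":0.03,"dy":-0.02,"dz":4.8,"gripper":5}
    - {"ax":0,"ay":0,"az":0,"dx":0.03,"dy":-0.02,"dz":5.2,"gripper":5}
    - {"ax":0,"ay":0,"az":0,"dx":0.03,"dy":-0.02,"dz":5.4,"gripper":5}
    - {"ax":0,"ay":0,"az":0,"dx":0.03,"dy":-0.02,"dz":5.6,"gripper":5}
    - {"ax":0,"ay":0,"az":0,"dx":0.03,"dy":-0.02,"dz":5.7,"gripper":5}
    - {"ax":0,"ay":0,"az":0,"dx":0.03,"dy":-0.02,"dz":5.7,"gripper":5}

```text
time: 7.85
ee_pos: [0.534, -0.0564, 0.0782]
ee_rot: [0.775, 0.632, 0.0, 0.001]
ft_force: [-0.2, -0.5, -0.0]
gripper_width: 0.15
finger_force: 30.0
```

jog_arm:
  steps:
    - {"ax":0,"ay":0,"az":0,"dx":0,"dy":0,"dz":0.15,"gripper":5}
    - {"ax":0,"ay":0,"az":0,"dx":0,"dy":0,"dz":0.3,"gripper":5}
    - {"ax":0,"ay":0,"az":0,"dx":0,"dy":0,"dz":0.4,"gripper":5}
    - {"ax":0,"ay":0,"az":0,"dx":0,"dy":0,"dz":0.5,"gripper":5}
    - {"ax":0,"ay":0,"az":0,"dx":0,"dy":0,"dz":0.5,"gripper":5}

```text
time: 8.35
ee_pos: [0.5338, -0.0564, 0.0652]
ee_rot: [0.775, 0.632, 0.0, 0.0]
ft_force: [-1.1, -0.4, 4.0]
gripper_width: 0.148
finger_force: 30.0
```

Contact begins (4 N) as expected; pressing on.

jog_arm:
  steps:
    - {"ax":0,"ay":0,"az":0,"dx":0,"dy":0,"dz":0.1,"gripper":5}
    - {"ax":0,"ay":0,"az":0,"dx":0,"dy":0,"dz":0.2,"gripper":5}
    - {"ax":0,"ay":0,"az":0,"dx":0,"dy":0,"dz":0.3,"gripper":5}
    - {"ax":0,"ay":0,"az":0,"dx":0,"dy":0,"dz":0.3,"gripper":5}

```text
time: 8.75
ee_pos: [0.5332, -0.0562, 0.0571]
ee_rot: [0.775, 0.632, -0.0, -0.0]
ft_force: [-1.6, 0.1, 0.9]
gripper_width: 0.152
finger_force: 30.0
```

jog_arm:
  steps:
    - {"ax":0,"ay":0,"az":0,"dx":0,"dy":0,"dz":0.1,"gripper":5}
    - {"ax":0,"ay":0,"az":0,"dx":0,"dy":0,"dz":0.2,"gripper":5}
    - {"ax":0,"ay":0,"az":0,"dx":0,"dy":0,"dz":0.3,"gripper":5}
    - {"ax":0,"ay":0,"az":0,"dx":0,"dy":0,"dz":0.3,"gripper":5}

```text
time: 9.15
ee_pos: [0.5331, -0.0561, 0.05]
ee_rot: [0.775, 0.632, -0.0, -0.0]
ft_force: [-3.7, 0.9, 7.4]
gripper_width: 0.147
finger_force: 30.0
```

jog_arm:
  steps:
    - {"ax":0,"ay":0,"az":0,"dx":0,"dy":0,"dz":0.06,"gripper":5}
    - {"ax":0,"ay":0,"az":0,"dx":0,"dy":0,"dz":0.1,"gripper":5}
    - {"ax":0,"ay":0,"az":0,"dx":0,"dy":0,"dz":0.1,"gripper":5}

```text
time: 9.45
ee_pos: [0.5331, -0.0561, 0.0498]
ee_rot: [0.775, 0.632, -0.001, -0.001]
ft_force: [-14.4, 3.7, 31.2]
gripper_width: 0.147
finger_force: 30.0
```

jog_arm:
  steps:
    - {"ax":0,"ay":0,"az":0,"dx":0,"dy":0,"dz":-0.08,"gripper":5}
    - {"ax":0,"ay":0,"az":0,"dx":0,"dy":0,"dz":-0.1,"gripper":35}
    - {"ax":0,"ay":0,"az":0,"dx":0,"dy":0,"dz":-0.1,"gripper":35}
    - {"ax":0,"ay":0,"az":0,"dx":0,"dy":0,"dz":-0.1,"gripper":35}
    - {"ax":0,"ay":0,"az":0,"dx":0,"dy":0,"dz":-0.1,"gripper":35}
    - {"ax":0,"ay":0,"az":0,"dx":0,"dy":0,"dz":-0.5,"gripper":35}
    - {"ax":0,"ay":0,"az":0,"dx":0,"dy":0,"dz":-1.5,"gripper":35}
    - {"ax":0,"ay":0,"az":0,"dx":0,"dy":0,"dz":-3,"gripper":35}
    - {"ax":0,"ay":0,"az":0,"dx":0,"dy":0,"dz":-5,"gripper":35}
    - {"ax":0,"ay":0,"az":0,"dx":0,"dy":0,"dz":-6.8,"gripper":35}
    - {"ax":0,"ay":0,"az":0,"dx":0,"dy":0,"dz":-6.8,"gripper":5}
    - {"ax":0,"ay":0,"az":0,"dx":0,"dy":0,"dz":-6.8,"gripper":5}
    - {"ax":0,"ay":0,"az":0,"dx":0,"dy":0,"dz":-6.8,"gripper":5}

```text
time: 10.75
ee_pos: [0.5326, -0.0559, 0.2164]
ee_rot: [0.775, 0.632, -0.001, -0.001]
ft_force: [-0.1, -0.5, -0.3]
gripper_width: 0.148
finger_force: 0.0
```

```bash
python3 - <<'E'
from h import *
c=wsnap('w4');s=c['s'];print(s['joint_positions'].round(3),s['ee_pos'],s['ee_rot'].round(4),s['ft_force'],s['finger_force'],s['gripper_width'])
b=snap('side','s4')
L=c['pixels'][70:250,210:370,::-1];S=b['pixels'][180:280,200:300,::-1]
cv2.imwrite('pics/m4.png',np.hstack([cv2.resize(L,(440,495),interpolation=cv2.INTER_CUBIC),cv2.resize(S,(360,495),interpolation=cv2.INTER_CUBIC)]))
X=world(b)
m=(X[...,2]>.05)&(X[...,0]>.45)&(X[...,0]<.68)&(X[...,1]>-.04)&(X[...,1]<.03)&(X[...,2]<.17)
k=X[m];print('keeper',len(k))
for z in np.arange(.06,.17,.02):
  j=k[abs(k[:,2]-z)<.008]; print(z.round(2),len(j),j.mean(0).round(3) if len(j) else '')
E
```

```text
[-0.326  0.133  1.744  0.     1.266 -0.124] [ 0.53262862 -0.05594043  0.21642356] [ 7.748e-01  6.322e-01 -5.000e-04 -8.000e-04] [-0.12718478 -0.52965967 -0.31017956] 0.0 0.14843384959990566
keeper 737
0.06 151 [ 0.63  -0.012  0.058]
0.08 103 [ 0.661 -0.007  0.08 ]
0.1 104 [ 0.661 -0.008  0.1  ]
0.12 112 [ 0.66  -0.007  0.12 ]
0.14 107 [ 0.664 -0.008  0.141]
0.16 0
```

View pics/m4.png

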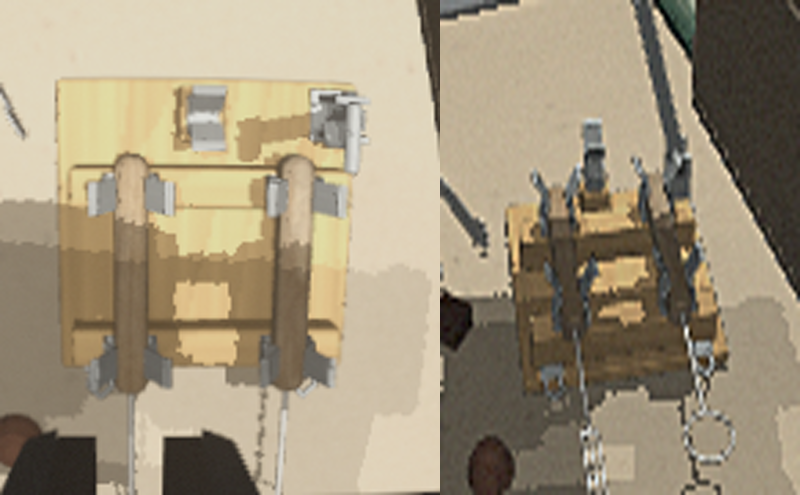

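```bash
python3 - <<'E'
from h import *
W=world(pickle.load(open('pics/top1.pkl','rb')));X=world(pickle.load(open('pics/s4.pkl','rb')))
k=W[(W[...,2]>.1)&(W[...,0]>.6)&(W[...,0]<.75)&(abs(W[...,1]+.05)<.2)];print('top',np.percentile(k,[0,2,50,98],axis=0).round(3))
for y in(-.15,-.1,-.05,0,.03,.05): 
  j=k[abs(k[:,1]-y)<.01]; print(y,len(j),j.min(0).round(3) if len(j) else '')
  
k=X[(X[...,2]>.06)&(X[...,0]>.58)&(X[...,0]<.75)&(X[...,1]>-.25)&(X[...,1]<.1)]
for y in np.arange(-.15,.1,.03): 
  j=k[abs(k[:,1]-y)<.012]; print('side',y.round(2),len(j),np.percentile(j,[2,50,98],axis=0).round(3).tolist() if len(j) else '')
P=np.array([.5653,-.0631]);x=np.array([.98,-.201]);y=np.array([.201,.98])
Pv=P+.052*x+.062*y
k=X[(X[...,2]>.06)&(X[...,2]<.16)&(np.hypot(X[...,0]-Pv[0],X[...,1]-Pv[1])<.045)]-np.r_[Pv,.036]
r=k[:,:2]@x;yy=k[:,:2]@y;m=(r<.012)
print(Pv,m.sum())
for z in np.arange(.03,.12,.01):
  j=m&(abs(k[:,2]-z)<.005);print(z.round(2),j.sum(),r[j].mean().round(4),r[j].min().round(4),r[j].max().round(4),yy[j].mean().round(4)) if j.any() else 0
E
```

```text
top [[ 0.601 -0.18   0.1  ]
 [ 0.675 -0.174  0.107]
 [ 0.705 -0.052  0.149]
 [ 0.748  0.07   0.153]]
-0.15 306 [ 0.675 -0.16   0.101]
-0.1 305 [ 0.675 -0.11   0.1  ]
-0.05 306 [ 0.675 -0.06   0.102]
0 315 [ 0.601 -0.01   0.101]
0.03 307 [0.674 0.02  0.103]
0.05 303 [0.675 0.04  0.1  ]
side -0.15 493 [[0.676, -0.162, 0.064], [0.678, -0.15, 0.147], [0.747, -0.139, 0.15]]
side -0.12 494 [[0.609, -0.132, 0.064], [0.677, -0.119, 0.148], [0.747, -0.108, 0.3]]
side -0.09 644 [[0.582, -0.101, 0.067], [0.677, -0.092, 0.149], [0.746, -0.079, 0.305]]
side -0.06 554 [[0.584, -0.071, 0.067], [0.677, -0.058, 0.149], [0.745, -0.049, 0.305]]
side -0.03 349 [[0.675, -0.042, 0.064], [0.678, -0.03, 0.147], [0.746, -0.018, 0.15]]
side 0.0 368 [[0.6, -0.012, 0.065], [0.677, -0.003, 0.138], [0.748, 0.011, 0.15]]
side 0.03 282 [[0.676, 0.019, 0.064], [0.679, 0.03, 0.148], [0.746, 0.041, 0.15]]
side 0.06 257 [[0.676, 0.049, 0.064], [0.678, 0.06, 0.147], [0.745, 0.071, 0.15]]
side 0.09 0 
[ 0.628722 -0.012792] 136
0.03 16 -0.0094 -0.0153 -0.0035 -0.0029
0.04 16 -0.0116 -0.0158 -0.0063 -0.003
0.05 16 -0.0153 -0.0207 -0.0111 -0.003
0.06 16 -0.0175 -0.0231 -0.0137 -0.0027
0.07 17 -0.0209 -0.0257 -0.0163 -0.003
0.08 16 -0.0236 -0.0281 -0.0191 -0.0032
0.09 17 -0.0272 -0.0314 -0.0213 -0.0023
0.1 9 -0.0263 -0.029 -0.0247 -0.0073
0.11 10 -0.0286 -0.0303 -0.0268 -0.0014
```

jog_arm:
  steps:
    - {"ax":0,"ay":0,"az":-1,"dx":0.2,"dy":0.3,"dz":0,"gripper":0}
    - {"ax":0,"ay":0,"az":-2,"dx":0.4,"dy":0.6,"dz":0,"gripper":0}
    - {"ax":0,"ay":0,"az":-3,"dx":0.6,"dy":0.9,"dz":0,"gripper":0}
    - {"ax":0,"ay":0,"az":-4,"dx":0.9,"dy":1.2,"dz":0,"gripper":0}
    - {"ax":0,"ay":0,"az":-5,"dx":1.1,"dy":1.5,"dz":0,"gripper":0}
    - {"ax":0,"ay":0,"az":-6,"dx":1.3,"dy":1.8,"dz":0,"gripper":0}
    - {"ax":0,"ay":0,"az":-7,"dx":1.5,"dy":2.1,"dz":0,"gripper":0}
    - {"ax":0,"ay":0,"az":-8,"dx":1.8,"dy":2.4,"dz":0,"gripper":0}
    - {"ax":0,"ay":0,"az":-9,"dx":2,"dy":2.7,"dz":0,"gripper":0}
    - {"ax":0,"ay":0,"az":-10,"dx":2.2,"dy":3,"dz":0,"gripper":0}
    - {"ax":0,"ay":0,"az":-11,"dx":2.46,"dy":3.34,"dz":0,"gripper":0}
    - {"ax":0,"ay":0,"az":-11.25,"dx":2.46,"dy":3.34,"dz":0,"gripper":0}
    - {"ax":0,"ay":0,"az":-11.25,"dx":2.46,"dy":3.34,"dz":0,"gripper":0}
    - {"ax":0,"ay":0,"az":-11.25,"dx":2.46,"dy":3.34,"dz":0.5,"gripper":0}
    - {"ax":0,"ay":0,"az":-11.25,"dx":2.46,"dy":3.34,"dz":0.5,"gripper":0}

```text
time: 12.35
ee_pos: [0.626, -0.0126, 0.2019]
ee_rot: [0.101, 0.995, 0.0, -0.002]
ft_force: [-0.1, -0.1, -0.0]
gripper_width: 0.001
finger_force: 0.0
```

jog_arm:
  steps:
    - {"ax":0,"ay":0,"az":0,"dx":0,"dy":0,"dz":1,"gripper":0}
    - {"ax":0,"ay":0,"az":0,"dx":0,"dy":0,"dz":1.8,"gripper":0}
    - {"ax":0,"ay":0,"az":0,"dx":0,"dy":0,"dz":2.2,"gripper":0}
    - {"ax":0,"ay":0,"az":0,"dx":0,"dy":0,"dz":2.2,"gripper":0}
    - {"ax":0,"ay":0,"az":0,"dx":0.3,"dy":0,"dz":2.2,"gripper":0}
    - {"ax":0,"ay":0,"az":0,"dx":0.5,"dy":0,"dz":2.2,"gripper":0}
    - {"ax":0,"ay":0,"az":0,"dx":0.75,"dy":0,"dz":2.27,"gripper":0}
    - {"ax":0,"ay":0,"az":0,"dx":1.09,"dy":0,"dz":2.37,"gripper":0}
    - {"ax":0,"ay":0,"az":0,"dx":1.43,"dy":0,"dz":2.55,"gripper":0}
    - {"ax":0,"ay":0,"az":0,"dx":1.77,"dy":0,"dz":2.76,"gripper":0}
    - {"ax":0,"ay":0,"az":0,"dx":2.08,"dy":0,"dz":3,"gripper":0}
    - {"ax":0,"ay":0,"az":0,"dx":2.36,"dy":0,"dz":3.28,"gripper":0}
    - {"ax":0,"ay":0,"az":0,"dx":2.62,"dy":0,"dz":3.57,"gripper":0}
    - {"ax":0,"ay":0,"az":0,"dx":2.84,"dy":0,"dz":3.9,"gripper":0}
    - {"ax":0,"ay":0,"az":0,"dx":2.84,"dy":0,"dz":3.9,"gripper":0}

```text
time: 13.85
ee_pos: [0.5563, 0.0019, 0.1057]
ee_rot: [0.101, 0.995, 0.0, -0.002]
ft_force: [-0.1, -0.3, 0.7]
gripper_width: 0.001
finger_force: 0.0
```

```bash
cat > k.py <<'E'
from h import *
s=manip.sense();print(s['ee_pos'],s['ft_force'])
b=snap('side','s5');X=world(b)
P=np.array([.5653,-.0631]);x=np.array([.98,-.201]);y=np.array([.201,.98])
D=X-np.r_[P,0];r=D[...,:2]@x;yy=D[...,:2]@y;z=X[...,2]
m=(abs(yy-.06)<.014)&(z>.03)&(z<.16)&(r<.06)&(r>-.08)
for a in np.arange(-.07,.06,.01):
  j=m&(abs(r-a)<.005); print(a.round(2),j.sum(),np.percentile(z[j],[10,50,90]).round(3) if j.any() else '')
E
python3 k.py
```

```text
[0.55628968 0.00193693 0.10568571] [-0.05178926 -0.32993264  0.721864  ]
-0.07 0 
-0.06 0 
-0.05 5 [0.093 0.093 0.158]
-0.04 20 [0.088 0.091 0.093]
-0.03 35 [0.078 0.087 0.098]
-0.02 32 [0.073 0.081 0.102]
-0.01 66 [0.034 0.06  0.077]
0.0 56 [0.035 0.051 0.068]
0.01 21 [0.055 0.061 0.064]
0.02 23 [0.05  0.055 0.059]
0.03 22 [0.043 0.049 0.053]
0.04 22 [0.038 0.045 0.048]
0.05 20 [0.033 0.041 0.042]
```

jog_arm:
  steps:
    - {"ax":0,"ay":0,"az":0,"dx":0,"dy":0,"dz":-0.6,"gripper":0}
    - {"ax":0,"ay":0,"az":0,"dx":0.6,"dy":0.12,"dz":-0.6,"gripper":0}
    - {"ax":0,"ay":0,"az":0,"dx":1.17,"dy":0.12,"dz":-0.6,"gripper":0}
    - {"ax":0,"ay":0,"az":0,"dx":1.17,"dy":0.12,"dz":-0.3,"gripper":0}
    - {"ax":0,"ay":0,"az":0,"dx":1.17,"dy":0.12,"dz":0,"gripper":0}
    - {"ax":0,"ay":0,"az":0,"dx":1.17,"dy":0.12,"dz":0.3,"gripper":0}
    - {"ax":0,"ay":0,"az":0,"dx":1.17,"dy":0.12,"dz":0.5,"gripper":0}
    - {"ax":0,"ay":0,"az":0,"dx":1.17,"dy":0.12,"dz":0.65,"gripper":0}
    - {"ax":0,"ay":0,"az":0,"dx":1.17,"dy":0.12,"dz":0.65,"gripper":0}

```text
time: 14.8
ee_pos: [0.5296, 0.0103, 0.0903]
ee_rot: [0.101, 0.995, 0.0, -0.001]
ft_force: [0.9, -0.3, -0.2]
gripper_width: 0.003
finger_force: 0.0
```

jog_arm:
  steps:
    - {"ax":0,"ay":0,"az":0,"dx":0,"dy":0,"dz":0.15,"gripper":0}
    - {"ax":0,"ay":0,"az":0,"dx":0.05,"dy":0,"dz":0.3,"gripper":0}
    - {"ax":0,"ay":0,"az":0,"dx":0.08,"dy":0,"dz":0.45,"gripper":0}
    - {"ax":0,"ay":0,"az":0,"dx":0.08,"dy":0,"dz":0.6,"gripper":0}
    - {"ax":0,"ay":0,"az":0,"dx":0.08,"dy":0,"dz":0.6,"gripper":0}

```text
time: 15.3
ee_pos: [0.5279, 0.0108, 0.0757]
ee_rot: [0.101, 0.995, 0.0, -0.0]
ft_force: [0.2, 0.3, 0.2]
gripper_width: 0.007
finger_force: 0.2
```

jog_arm:
  steps:
    - {"ax":0,"ay":0,"az":0,"dx":0,"dy":0,"dz":0.15,"gripper":0}
    - {"ax":0,"ay":0,"az":0,"dx":0,"dy":0,"dz":0.3,"gripper":0}
    - {"ax":0,"ay":0,"az":0,"dx":0,"dy":0,"dz":0.45,"gripper":0}
    - {"ax":0,"ay":0,"az":0,"dx":0,"dy":0,"dz":0.55,"gripper":0}
    - {"ax":0,"ay":0,"az":0,"dx":0,"dy":0,"dz":0.55,"gripper":0}

```text
time: 15.8
ee_pos: [0.5279, 0.0107, 0.0619]
ee_rot: [0.101, 0.995, 0.0, -0.0]
ft_force: [0.0, 0.5, 0.7]
gripper_width: 0.005
finger_force: 0.0
```

```bash
python3 k.py
```

```text
[0.52793313 0.01071894 0.06185592] [0.00156559 0.5159683  0.66763728]
-0.07 16 [0.126 0.131 0.154]
-0.06 16 [0.042 0.046 0.053]
-0.05 17 [0.04  0.044 0.053]
-0.04 15 [0.036 0.042 0.054]
-0.03 20 [0.035 0.04  0.042]
-0.02 36 [0.037 0.126 0.132]
-0.01 23 [0.034 0.039 0.046]
0.0 39 [0.034 0.043 0.053]
0.01 20 [0.033 0.038 0.041]
0.02 16 [0.032 0.039 0.04 ]
0.03 22 [0.033 0.039 0.041]
0.04 18 [0.033 0.039 0.041]
0.05 21 [0.033 0.041 0.043]
```

jog_arm:
  steps:
    - {"ax":0,"ay":0,"az":0,"dx":0,"dy":0,"dz":0.08,"gripper":0}
    - {"ax":0,"ay":0,"az":0,"dx":0,"dy":0,"dz":0.16,"gripper":0}
    - {"ax":0,"ay":0,"az":0,"dx":0,"dy":0,"dz":0.16,"gripper":0}

```text
time: 16.15
ee_pos: [0.5282, 0.0107, 0.0584]
ee_rot: [0.101, 0.995, -0.0, 0.0]
ft_force: [-0.4, -0.0, 1.5]
gripper_width: 0.001
finger_force: 0.0
```

jog_arm:
  steps:
    - {"ax":0,"ay":0,"az":0,"dx":0,"dy":0,"dz":0.04,"gripper":0}
    - {"ax":0,"ay":0,"az":0,"dx":0,"dy":0,"dz":0.06,"gripper":0}
    - {"ax":0,"ay":0,"az":0,"dx":0,"dy":0,"dz":0.06,"gripper":0}

```text
time: 16.45
ee_pos: [0.5282, 0.0107, 0.0578]
ee_rot: [0.101, 0.995, -0.0, 0.0]
ft_force: [-3.7, -0.5, 6.9]
gripper_width: 0.007
finger_force: 4.3
```

jog_arm:
  steps:
    - {"ax":0,"ay":0,"az":0,"dx":0,"dy":0,"dz":-0.5,"gripper":0}
    - {"ax":0,"ay":0,"az":0,"dx":0,"dy":0,"dz":-2,"gripper":0}
    - {"ax":0,"ay":0,"az":0,"dx":0,"dy":0,"dz":-4,"gripper":0}
    - {"ax":0,"ay":0,"az":0,"dx":0,"dy":0,"dz":-6,"gripper":0}
    - {"ax":0,"ay":0,"az":0,"dx":0,"dy":0,"dz":-8,"gripper":0}
    - {"ax":0,"ay":0,"az":0,"dx":0,"dy":0,"dz":-8,"gripper":0}
    - {"ax":0,"ay":0,"az":0,"dx":0,"dy":0,"dz":-8,"gripper":0}

```text
time: 17.15
ee_pos: [0.5287, 0.0106, 0.2589]
ee_rot: [0.101, 0.995, -0.0, 0.002]
ft_force: [-0.8, 0.5, 0.2]
gripper_width: 0.005
finger_force: 0.0
```

```bash
python3 k.py; python3 - <<'E'
from h import *
X=world(pickle.load(open('pics/s5.pkl','rb')))
P=np.array([.5653,-.0631]);x=np.array([.98,-.201]);y=np.array([.201,.98])
D=X-np.r_[P,0];r=D[...,:2]@x;yy=D[...,:2]@y;z=X[...,2]
for n,c in(('fork',-.032),('ring',.032)):
  for a in(-.04,-.015,0,.015,.045):
    j=(abs(r-c)<.004)&(abs(yy-a)<.005)&(z<.1);print(n,a,j.sum(),np.median(z[j]).round(4) if j.any() else '')
E
```

```text
[0.52868947 0.0106448  0.25886221] [-0.81111384  0.47533537  0.16460741]
-0.07 0 
-0.06 16 [0.038 0.039 0.04 ]
-0.05 23 [0.038 0.04  0.04 ]
-0.04 14 [0.034 0.039 0.041]
-0.03 20 [0.032 0.037 0.04 ]
-0.02 14 [0.034 0.039 0.04 ]
-0.01 40 [0.036 0.043 0.055]
0.0 46 [0.034 0.047 0.056]
0.01 20 [0.032 0.038 0.04 ]
0.02 17 [0.031 0.038 0.04 ]
0.03 17 [0.033 0.039 0.04 ]
0.04 20 [0.032 0.038 0.04 ]
0.05 22 [0.034 0.039 0.041]
fork -0.04 34 0.0181
fork -0.015 11 0.0417
fork 0 9 0.041
fork 0.015 8 0.0411
fork 0.045 5 0.0409
ring -0.04 35 0.0178
ring -0.015 10 0.0412
ring 0 9 0.041
ring 0.015 12 0.0408
ring 0.045 3 0.0414
```

The keeper is level and under its catch, and the fork lies at the same height as the ring.

```bash
python3 -c "
from station import manip
print(manip.job_done())"
```

```text
the job is handed in; nothing more can be done
None
```

The job is handed in: the fork is snapped into both clips, lying flat and pointing the same way as the ring, the keeper bar is latched shut, and nothing else on the counter was intentionally touched (about 17 s used; the other items' final positions weren't re-checked).

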